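# Line up the blue-tube sensor unit on the docking rail

## Robot

A 6-joint arm with a two-finger parallel gripper is mounted at the origin on the work surface. World frame = base frame: x ahead of the robot, y to its left, z up, the work surface at z = 0. Lengths are in mm, angles in rad, forces in N, time in s.
With the tool pointing down it reaches from about 250 to 800 mm from the base axis. Payload 8.5 kg.
Tool frame: the origin (TCP) lies at the very end of the fingers, on their centre line; the grasp point (between the pads) lies 19 mm behind it; z points along the fingers, y is the line along which they close (so a half turn about z gives the same grasp; the last joint's range is limited). The gripper opens to 85 mm and grips with 20 to 120 N. Pads are 22 mm wide; open, the fingers measure 114 mm over their backs; the gripper's body (76 mm by 85 mm) begins 54 mm behind the grasp point. The pads swing forward as they close: fully open they stand 13 mm farther back than shut.
Start: joints at [-1.206, 0.238, -0.013, 1.319, 0, 1.571], TCP at [187.283, -490.412, 231.276] pointing down, gripper open.
Joint ranges: [-2.66, 2.66], [-1.03, 1.9], [-1.14, 1.46], [-1.82, 2.27], [-1.45, 1.34], [-3.14, 3.14]. Speed limits (rad/s): [2.22, 2.22, 2.79, 3.14, 3.14, 3.14].

## Interface

Orientations are given as [roll, pitch, yaw] about the fixed x, y, z axes, in that order (R = Rz(yaw) Ry(pitch) Rx(roll)).
In Python, from cell import arm, vision, outline_of, pinpoint gives the robot as it stands.
- The arm moves only by the shell command python3 -m crank 'ROWS' [OPENING] [FORCE]. ROWS is JSON, a list of rows, each a list of 2 entries, a list of its own where there are three numbers: the shift along the tool's x, y, z in mm, then the turn, a rotation vector about the tool's x, y, z in degrees. A call has exactly 8 rows; each row shifts and turns the commanded pose from where the row before left it, along the tool's axes as they then stand; what a row does not reach is not made up. A row lasts 1/12 s, in which the tool goes at most 41.7 mm and 7.16 degrees, less where a joint would pass 70% of its speed; a pose out of reach is approached as far as the arm can. A call with a gripper value outside its range is refused whole. OPENING is the closure, from 0 (fully open) to 1 (shut), set as the call begins (- or left out, the last holds). The fingers move at their own pace and stop on an object; FORCE is the grip in N (left out, the last holds). Time passes only in rows, so rows that do not move let the fingers close, or fill a call up. It gives the time, the measured TCP pose, the force, the opening and the grip force at its end, in the units of the state.
- arm.get_obs(): the state, without advancing time (a new reading comes with each control period).
- vision.get_image(name): name is "scene" or "top"; returns the picture (420x560x3 uint8, red, green, blue); there is no depth.
- vision.camera_model(name): a dict with "K" (3x3 intrinsics, pixels), "R" (3x3) and "t" (3): a world point X has camera coordinates R X + t. Camera axes: x right, y down, z forward; pixel columns grow to the right and rows downward; lengths in mm; the calibration is good to about 2 mm. A picture is of the moment at which its call begins. camera_model takes no time and is no camera call.
- arm.finish_job(): hands the job in; it is judged then, once.
Trained networks look in the newest picture that a camera, given by its name, has taken for a name from the list of things; names that differ only in an ending like _2 or _b are one class to them, and where a whole thing is asked for, a point or a joint stands for the part that bears it (a point fixed in the world has none). Each returns a list of dicts, best first, with "conf" (0 to 1); they miss things now and then, are a little off and sometimes report something else, mostly with a low value. They report only what shows in the picture. A call takes as long as a camera call.
- outline_of(camera, label): "pixels" (420x560 bool, what is visible of it) and "point" ([row, column] in pixels, amid what is visible of it).
- pinpoint(camera, label): "point" ([row, column] in pixels: a listed point, or the origin of a listed thing).
The state is a dict: "clock": time; "joint_positions": joint angles; "qd": joint speeds; "joint_torque": joint torques, N m; "position": TCP position; "eef_rot": TCP orientation; "force": force on the tool from outside, world axes, zero at the start; "ft_torque": the same for the moment, N m; "grip_width": finger opening in mm; "finger_force": force on a finger pad.
Only numpy, scipy, OpenCV 4.12 (cv2) and the standard library are available. Lean on these libraries where they do the work, as an engineer would, in place of code of your own. Each camera call takes 0.05 s, during which the arm holds its last target. There are 200 camera calls.

## Task

Push the black sensor unit with the blue tube along the bench until its long back side is flush against the aluminium rail and its end touches the yellow stop block in the middle of the rail. Only slide it gently with the fingers, do not lift or tip it; leave the grey-tube unit and everything else where it is, and finish with the robot clear.

Things in the scene. Friction and masses are not known exactly. Their poses are not given: they have to be found in the camera images.
- blue_unit: loose black box, 60 mm (its x) by 130 mm (its y, the long way) by 40 mm high, 0.35 to 0.7 kg, with a blue tube lying lengthwise on top (top at 62 mm). Origin: centre of the underside, z up. At the start its +x side (its back) faces the rail within 0.3 rad. The one to push; it slides at about 2 to 8 N.
- grey_unit: loose black box, 60 mm (its x) by 130 mm (its y, the long way) by 40 mm high, 0.35 to 0.7 kg, with a grey tube lying lengthwise on top (top at 62 mm). Origin: centre of the underside, z up. At the start its +x side (its back) faces the rail within 0.3 rad. On the other side of the stop block from the blue one; leave alone.
- dock: aluminium rail fixed to the table, 560 mm long (y), 40 mm high, with a yellow stop block in its middle (y -15 to 15 mm, x -50 to 0 mm, 40 mm high). Origin: mid-length, at table height, on the face towards the robot (plane x = 0); x points away from the robot into the rail, y along it, z up. A unit in place has its centre at x -30, y +80 or -80 mm, its y axis parallel to the rail.
- coupling: loose brass hose coupling, 26 mm diameter, 30 mm high, upright, standing in front of the stop block; origin at the centre of its underside; leave alone
- screwdriver: loose screwdriver, 180 mm long, lying on the left of the table; leave alone
- jar: loose amber glass jar, 60 mm diameter, 85 mm high, on the right of the table; origin at the centre of its underside; leave alone
- vial: loose small clear bottle with orange cap, 28 mm diameter, 60 mm high, near the robot; origin at the centre of its underside; leave alone
- mouse: loose black computer mouse, 105 x 60 x 30 mm, near the robot on the left; origin at the centre of its underside; leave alone

How it is judged (in metres and radians):
At the end, for the whole second after the job is handed in: The blue-tube unit stands flat on the table and still, its back within 4 mm of the rail and parallel to it within 0.045 rad, its end within 5 mm of the stop block (either side of the block counts); every other loose thing is within 25 mm of where it began (x of blue_unit in the frame of dock above -0.034 m and angle between the y axis of blue_unit and the y axis of dock, either way round below 0.045 rad and (y of blue_unit in the frame of dock between 0.076 and 0.085 m or y of blue_unit in the frame of dock between -0.085 and -0.076 m) and angle between blue_unit's own z axis and vertical below 0.04 rad and height (world z) of blue_unit below 0.005 m and linear speed of blue_unit below 0.01 m/s and distance of each of grey_unit, coupling, screwdriver, jar, vial, mouse from where it was at the start of the episode below 0.025 m); the robot touches nothing.
It fails at once if the blue-tube unit is lifted off the table (height (world z) of blue_unit above 0.012 m).
It fails at once if the blue-tube unit is tipped (angle between blue_unit's own z axis and vertical above 0.25 rad).
It fails at once if the blue-tube unit is knocked along faster than 0.5 m/s (linear speed of blue_unit above 0.5 m/s).
It fails at once if another loose thing is disturbed (moved more than 30 mm) (distance of any of grey_unit, coupling, screwdriver, jar, vial, mouse from where it was at the start of the episode above 0.03 m).
It fails at once if another loose thing is lifted (height (world z) of any of grey_unit, coupling, screwdriver, jar, vial, mouse above 0.03 m).
It also fails if it takes over 35 s, if anything falls off the work surface, if the arm or the gripper's body presses on something with over 40 N, if the wrist force passes 120 N, or if a joint passes its speed limit or range.

## Working session

There is one attempt and no reset: what is moved stays moved. The work goes in short steps, Python scripts to look and compute and a shell command to move; the robot and the scene stay as the last step left them, time stands still between calls to the robot, and variables do not carry over. Pictures are saved under pics/ and viewed, at most 10 in all, crops included, and the job is handed in when it is done.

```bash
mkdir -p pics; cat > h.py <<'E'
import numpy as np, cv2
from cell import arm, vision, outline_of, pinpoint
from scipy.spatial.transform import Rotation as Ro
def ray(cam,rc,z):
    m=vision.camera_model(cam);K,R,t=[np.array(m[k],float) for k in 'KRt']
    d=R.T@np.linalg.solve(K,[rc[1],rc[0],1.]);c=-R.T@t
    return c+d*(z-c[2])/d[2]
def proj(cam,X):
    m=vision.camera_model(cam);K,R,t=[np.array(m[k],float) for k in 'KRt']
    p=K@(R@np.array(X,float)+t);return p[:2]/p[2]
E
python3 - <<'E'
from h import *
for c in('top','scene'):
    im=vision.get_image(c);cv2.imwrite(f'pics/{c}0.png',im[:,:,::-1])
    m=vision.camera_model(c);print(c,(-np.array(m['R']).T@np.array(m['t'])).round())
    for l in('blue_unit','grey_unit','dock','coupling','jar','vial','mouse','screwdriver'):
        print(l,[(np.round(d['conf'],2),np.round(d['point']),ray(c,d['point'],0).round()[:2]) for d in pinpoint(c,l)[:2]])
o=arm.get_obs();print(o['clock'],o['position'],o['eef_rot'],o['grip_width'])
E
```

```text
top [ 196.  -13. 1446.]
blue_unit [(np.float64(0.87), array([210., 325.]), array([ 520., -137.]))]
grey_unit [(np.float64(0.82), array([210., 214.]), array([500., 185.])), (np.float64(0.29), array([266., 338.]), array([ 357., -180.]))]
dock [(np.float64(0.84), array([167., 274.]), array([640.,  20.]))]
coupling [(np.float64(0.47), array([221., 268.]), array([477.,  28.]))]
jar [(np.float64(0.98), array([243., 444.]), array([ 442., -482.]))]
vial [(np.float64(0.52), array([272., 338.]), array([ 343., -180.]))]
mouse [(np.float64(0.75), array([267., 161.]), array([325., 322.]))]
screwdriver [(np.float64(0.77), array([236., 114.]), array([406., 467.])), (np.float64(0.5), array([271., 161.]), array([315., 321.]))]
scene [1006. -489. 1189.]
blue_unit [(np.float64(0.67), array([258., 240.]), array([ 506., -135.]))]
grey_unit [(np.float64(0.98), array([184., 321.]), array([496., 179.]))]
dock [(np.float64(0.89), array([255., 319.]), array([642.,  14.]))]
coupling [(np.float64(0.65), array([214., 276.]), array([476.,  24.]))]
jar [(np.float64(0.94), array([332., 115.]), array([ 440., -474.]))]
vial [(np.float64(0.63), array([227., 188.]), array([ 342., -169.]))]
mouse [(np.float64(0.82), array([125., 309.]), array([325., 313.]))]
screwdriver [(np.float64(0.83), array([114., 361.]), array([406., 459.])), (np.float64(0.69), array([214., 276.]), array([478.,  24.]))]
0.9 [ 187.27321899 -490.38259538  231.27010135] [-3.14144368e+00 -1.37609138e-05  3.64806680e-01] 85.41172908288878
```

View pics/top0.png

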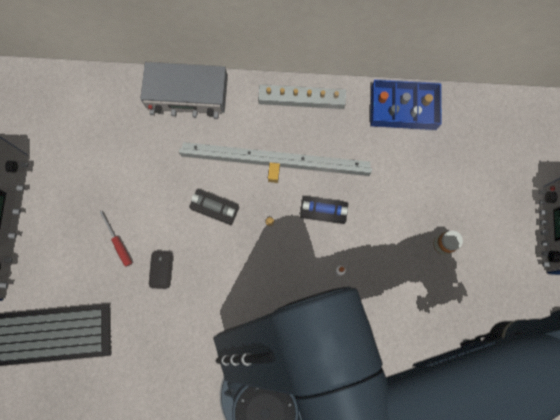

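View pics/scene0.png

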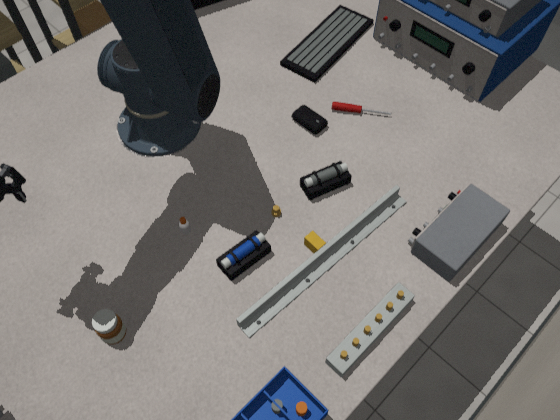

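The top view shows the blue unit at about (row 210, col 325), the rail running from (152,182) to (170,370), and the yellow block at (172,274). The coupling is at (221,268) and the vial at (271,341). The scene view agrees with this. Next I'll fit exact poses.

```bash
cat >> h.py <<'E'
from scipy.optimize import minimize
def hull(cam,p):
    x,y,a=p;c,s=np.cos(a),np.sin(a);P=[]
    B=[(i*30,j*65,z) for i in(-1,1) for j in(-1,1) for z in(0,40)]
    P=[proj(cam,(x+c*u-s*v,y+s*u+c*v,z)) for u,v,z in B]
    im=np.zeros((420*4,560*4),np.uint8)
    cv2.fillConvexPoly(im,cv2.convexHull((np.array(P,np.float32)*4*16+32).astype(np.int32)),1,shift=4)
    return im
def fit_unit(label,p0,cams=('top','scene'),new=True):
    M=[]
    for c in cams:
        if new: vision.get_image(c)
        d=outline_of(c,label)
        if d: M.append((c,cv2.resize(d[0]['pixels'].astype(np.uint8),None,fx=4,fy=4,interpolation=cv2.INTER_NEAREST)))
    def f(q,M=M):
        p=(p0[0]+q[0],p0[1]+q[1],p0[2]+q[2]/50); r=0
        for c,m in M:
            h=hull(c,p); r-=(h&m).sum()/(h|m).sum()
        return r
    out=[]
    for S in [M]+[[m] for m in M]:
        g=min((minimize(f,[0,0,a],args=(S,),method='Nelder-Mead',options=dict(initial_simplex=np.array([[0,0,a],[12,0,a],[0,12,a],[0,0,a+6]],float),xatol=.1,fatol=1e-4)) for a in(-8,0,8)),key=lambda g:g.fun)
        out.append((p0[0]+g.x[0],p0[1]+g.x[1],p0[2]+g.x[2]/50,g.fun/len(S)))
    return np.round(out,3)
def todock(D,p):
    c,s=np.cos(D[2]),np.sin(D[2]);d=np.array(p[:2])-D[:2]
    return np.round([c*d[0]+s*d[1],-s*d[0]+c*d[1],(p[2] if len(p)>2 else 0)-D[2]],3)
E
python3 - <<'E'
from h import *
print('blue',fit_unit('blue_unit',(510,-136,-.1)))
im=vision.get_image('top');m=outline_of('top','dock')[0]['pixels']
hsv=cv2.cvtColor(im,cv2.COLOR_RGB2HSV)
ye=(cv2.inRange(hsv,(15,140,90),(35,255,255))>0)&m
r,c=np.nonzero(ye);print('yellow',r.min(),r.max(),c.min(),c.max())
cc=[k for k in range(190,366) if m[:,k].any() and not(c.min()-4<=k<=c.max()+4)]
P=np.array([ray('top',(np.nonzero(m[:,k])[0].max()+.5,k),0)[:2] for k in cc])
for _ in range(3):
    q=np.polyfit(P[:,1],P[:,0],1);e=P[:,0]-np.polyval(q,P[:,1]);P=P[abs(e)<2.5*e.std()+.5]
yaw=-np.arctan(q[0]);print('line',q,'yaw',yaw,e.std())
# block: side edges of top, z=40
print('block L/R at z=40',ray('top',(r.mean(),c.min()-.5),40),ray('top',(r.mean(),c.max()+.5),40))
d=[ray('top',p,40)[:2] for p in zip(r,c)]
# scene view
im2=vision.get_image('scene');h2=cv2.cvtColor(im2,cv2.COLOR_RGB2HSV)
y2=cv2.inRange(h2,(15,140,90),(35,255,255));y2[:228]=0;y2[256:]=0;y2[:,:298]=0;y2[:,332:]=0
r2,c2=np.nonzero(y2);print('sc',r2.min(),r2.max(),c2.min(),c2.max())
# fit block pose by IoU (x0,y0) both views + rail line
def blk(cam,x,y,a):
    co,s=np.cos(a),np.sin(a)
    P=[proj(cam,(x+co*u-s*v,y+s*u+co*v,z)) for u in(-50,0) for v in(-15,15) for z in(0,40)]
    i=np.zeros((1680,2240),np.uint8);cv2.fillConvexPoly(i,cv2.convexHull((np.array(P,np.float32)*64+32).astype(np.int32)),1,shift=4);return i
up=lambda k:cv2.resize(k.astype(np.uint8),None,fx=4,fy=4,interpolation=cv2.INTER_NEAREST)
A={'top':up(ye),'scene':up(y2>0)}
for cams in(('top',),('scene',),('top','scene')):
    f=lambda q:-sum((lambda h:(h&A[k]).sum()/(h|A[k]).sum())(blk(k,640+q[0],18+q[1],yaw)) for k in cams)
    g=minimize(f,[0,0],method='Nelder-Mead',options=dict(initial_simplex=[[0,0],[8,0],[0,8]]));print(cams,640+g.x[0],18+g.x[1],g.fun, 'line x there',np.polyval(q,18+g.x[1]))
E
```

```text
Traceback (most recent call last):
  File "h.py", line 32, in fit_unit
    g=min((minimize(f,[0,0,a],args=(S,),method='Nelder-Mead',options=dict(initial_simplex=np.array([[0,0,a],[12,0,a],[0,12,a],[0,0,a+6]],float),xatol=.1,fatol=1e-4)) for a in(-8,0,8)),key=lambda g:g.fun)
  File "h.py", line 32, in <genexpr>
    g=min((minimize(f,[0,0,a],args=(S,),method='Nelder-Mead',options=dict(initial_simplex=np.array([[0,0,a],[12,0,a],[0,12,a],[0,0,a+6]],float),xatol=.1,fatol=1e-4)) for a in(-8,0,8)),key=lambda g:g.fun)
           ~~~~~~~~^^^^^^^^^^^^^^^^^^^^^^^^^^^^^^^^^^^^^^^^^^^^^^^^^^^^^^^^^^^^^^^^^^^^^^^^^^^^^^^^^^^^^^^^^^^^^^^^^^^^^^^^^^^^^^^^^^^^^^^^^^^^^^^^^^^^^^^^^^^^^^^^^^
  File "h.py", line 28, in f
    h=hull(c,p); r-=(h&m).sum()/(h|m).sum()
  File "h.py", line 15, in hull
    P=[proj(cam,(x+c*u-s*v,y+s*u+c*v,z)) for u,v,z in B]
       ~~~~^^^^^^^^^^^^^^^^^^^^^^^^^^^^^
  File "h.py", line 9, in proj
    m=vision.camera_model(cam);K,R,t=[np.array(m[k],float) for k in 'KRt']
ValueError: time passes only in moves, steps and waits
```

```bash
sed -i 's/m=vision.camera_model(cam);K,R,t=.*/K,R,t=CM[cam]/' h.py
sed -i '3a CM={c:[np.array(vision.camera_model(c)[k],float) for k in "KRt"] for c in("top","scene")}' h.py
python3 - <<'E'
from h import *
print('blue',fit_unit('blue_unit',(510,-136,-.1)))
im=vision.get_image('top');m=outline_of('top','dock')[0]['pixels']
hsv=cv2.cvtColor(im,cv2.COLOR_RGB2HSV)
ye=(cv2.inRange(hsv,(15,140,90),(35,255,255))>0)&m
r,c=np.nonzero(ye);print('yellow',r.min(),r.max(),c.min(),c.max())
cc=[k for k in range(190,366) if m[:,k].any() and not(c.min()-4<=k<=c.max()+4)]
P=np.array([ray('top',(np.nonzero(m[:,k])[0].max()+.5,k),0)[:2] for k in cc])
for _ in range(3):
    q=np.polyfit(P[:,1],P[:,0],1);e=P[:,0]-np.polyval(q,P[:,1]);P=P[abs(e)<2.5*e.std()+.5]
yaw=-np.arctan(q[0]);print('line',q,'yaw',yaw,e.std())
im2=vision.get_image('scene');h2=cv2.cvtColor(im2,cv2.COLOR_RGB2HSV)
y2=cv2.inRange(h2,(15,140,90),(35,255,255));y2[:228]=0;y2[256:]=0;y2[:,:298]=0;y2[:,332:]=0
def blk(cam,x,y,a):
    co,s=np.cos(a),np.sin(a)
    P=[proj(cam,(x+co*u-s*v,y+s*u+co*v,z)) for u in(-50,0) for v in(-15,15) for z in(0,40)]
    i=np.zeros((1680,2240),np.uint8);cv2.fillConvexPoly(i,cv2.convexHull((np.array(P,np.float32)*64+32).astype(np.int32)),1,shift=4);return i
up=lambda k:cv2.resize(k.astype(np.uint8),None,fx=4,fy=4,interpolation=cv2.INTER_NEAREST)
A={'top':up(ye),'scene':up(y2>0)}
for cams in(('top',),('scene',),('top','scene')):
    f=lambda q:-sum((lambda h:(h&A[k]).sum()/(h|A[k]).sum())(blk(k,640+q[0],18+q[1],yaw)) for k in cams)
    g=minimize(f,[0,0],method='Nelder-Mead',options=dict(initial_simplex=[[0,0],[8,0],[0,8]]));print(cams,640+g.x[0],18+g.x[1],g.fun,'line x there',np.polyval(q,18+g.x[1]))
o=arm.get_obs();print(o['clock'])
E
```

```text
blue [[ 5.15712e+02 -1.29640e+02 -9.30000e-02 -9.27000e-01]
 [ 5.16557e+02 -1.30021e+02 -8.40000e-02 -9.39000e-01]
 [ 5.14451e+02 -1.29159e+02 -8.60000e-02 -9.27000e-01]]
yellow 164 179 269 278
line [4.76099415e-02 6.45062312e+02] yaw -0.047574017731854594 1.4620058567746526
('top',) 644.15283203125 17.3154296875 -0.598835597449404 line x there 645.8866987988441
('scene',) 641.3199157714844 22.083724975585938 -0.6200130804447351 line x there 646.1137170584489
('top', 'scene') 641.6117515563965 19.37517547607422 -1.2154833924219428 line x there 645.984763175293
1.45
```

The rail's yaw is about -0.048 and the dock origin is about (644,19). In dock coordinates the blue unit is at about (-121,-155), yaw -0.045. I'll move the arm behind it at height.

```bash
python3 -m crank '[[[0,0,0],[0,0,5.92]],[[0,0,0],[0,0,5.92]],[[0,0,0],[0,0,5.92]],[[0,0,0],[0,0,5.92]],[[20.4,-31.3,0],[0,0,0]],[[20.4,-31.3,0],[0,0,0]],[[20.4,-31.3,0],[0,0,0]],[[20.4,-31.3,0],[0,0,0]]]' 0 && python3 -m crank '[[[20.4,-31.3,0],[0,0,0]],[[20.4,-31.3,0],[0,0,0]],[[20.4,-31.3,0],[0,0,0]],[[20.4,-31.3,0],[0,0,0]],[[20.4,-31.3,0],[0,0,0]],[[20.4,-31.3,0],[0,0,0]],[[20.4,-31.3,0],[0,0,0]],[[20.4,-31.3,0],[0,0,0]]]'
```

```text
clock: 2.12
position: [275.3, -368.1, 231.2]
eef_rot: [-3.141, -0.0, -0.05]
force: [0.4, -0.1, -0.7]
grip_width: 85.3
finger_force: 0.0
clock: 2.78
position: [450.8, -125.4, 231.6]
eef_rot: [3.142, -0.001, -0.048]
force: [0.1, -1.7, -0.5]
grip_width: 85.5
finger_force: 0.0
```

```bash
python3 -m crank '[[[0,0,36],[0,0,0]],[[0,0,36],[0,0,0]],[[0,0,36],[0,0,0]],[[0,0,36],[0,0,0]],[[0,0,32],[0,0,0]],[[0,0,25],[0,0,0]],[[0,0,16],[0,0,0]],[[0,0,6],[0,0,0]]]' && python3 - <<'E'
from h import *
im=vision.get_image('scene')[150:330,150:390];cv2.imwrite('pics/s1.png',cv2.resize(im,None,fx=3,fy=3)[:,:,::-1])
E
```

```text
clock: 3.45
position: [448.4, -126.6, 6.0]
eef_rot: [-3.141, 0.004, -0.048]
force: [-0.4, 0.2, 0.2]
grip_width: 85.3
finger_force: 0.0
```

View pics/s1.png

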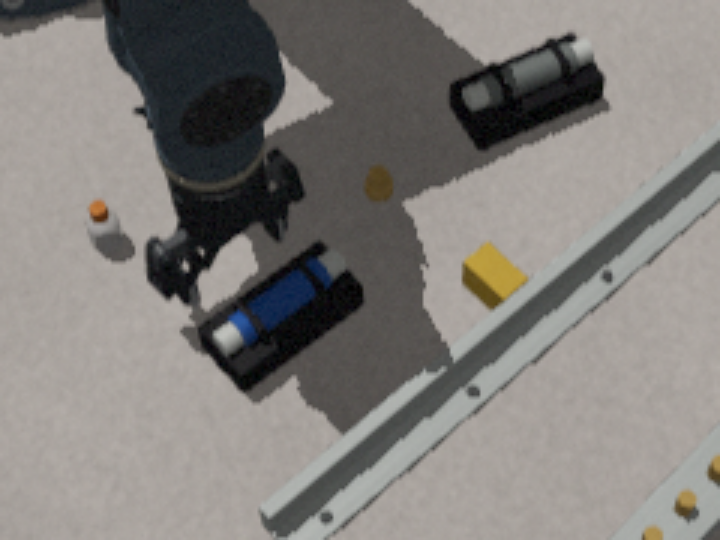

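The gripper is behind the blue unit with both fingers lowered on either side of its middle. The blue unit is at crop (280,310) and the coupling, at (378,183), is clear. Now I push toward the rail.

```bash
python3 -m crank '[[[8,0,0],[0,0,0]],[[8,0,0],[0,0,0]],[[8,0,0],[0,0,0]],[[8,0,0],[0,0,0]],[[10,0,0],[0,0,0]],[[12,0,0],[0,0,0]],[[12,0,0],[0,0,0]],[[12,0,0],[0,0,0]]]' && python3 -m crank '[[[10,0,0],[0,0,0]],[[6,0,0],[0,0,0]],[[5,0,0],[0,0,0]],[[4,0,0],[0,0,0]],[[3,0,0],[0,0,0]],[[2,0,0],[0,0,0]],[[1,0,0],[0,0,0]],[[0,0,0],[0,0,0]]]'
```

```text
clock: 4.17
position: [528.4, -130.8, 9.1]
eef_rot: [3.142, 0.001, -0.048]
force: [-5.8, 0.4, 3.1]
grip_width: 85.4
finger_force: 2.8
clock: 4.83
position: [558.7, -132.3, 8.7]
eef_rot: [-3.142, 0.001, -0.048]
force: [-5.5, 0.2, 4.0]
grip_width: 85.8
finger_force: 2.8
```

```bash
python3 -m crank '[[[1.5,0,0],[0,0,0]],[[1.5,0,0],[0,0,0]],[[1,0,0],[0,0,0]],[[1,0,0],[0,0,0]],[[1,0,0],[0,0,0]],[[0,0,0],[0,0,0]],[[0,0,0],[0,0,0]],[[0,0,0],[0,0,0]]]'; python3 -m crank '[[[1,0,0],[0,0,0]],[[1,0,0],[0,0,0]],[[0,0,0],[0,0,0]],[[0,0,0],[0,0,0]],[[0,0,0],[0,0,0]],[[0,0,0],[0,0,0]],[[0,0,0],[0,0,0]],[[0,0,0],[0,0,0]]]'
```

```text
clock: 5.5
position: [563.6, -132.5, 8.7]
eef_rot: [-3.142, 0.002, -0.049]
force: [-8.8, -0.2, 6.9]
grip_width: 85.5
finger_force: 4.7
clock: 6.17
position: [563.6, -132.5, 8.6]
eef_rot: [-3.142, 0.006, -0.049]
force: [-16.5, 0.5, 13.4]
grip_width: 85.5
finger_force: 8.5
```

```bash
python3 -m crank '[[[-6,0,0],[0,0,0]],[[-12,0,0],[0,0,0]],[[-14,0,0],[0,0,0]],[[0,0,-20],[0,0,0]],[[0,0,-30],[0,0,0]],[[0,0,-35],[0,0,0]],[[0,20,-35],[0,0,-6.9]],[[0,0,0],[0,0,-6.9]]]' 0.75; python3 - <<'E'
from h import *
print(arm.get_obs()['joint_positions'])
D=(644,19,-.048);F=fit_unit('blue_unit',(606,-133,-.048));print(F)
for p in F:print(todock(D,p))
E
```

```text
clock: 6.83
position: [538.4, -153.9, 135.7]
eef_rot: [3.135, -0.011, 0.197]
force: [0.2, -0.3, 0.2]
grip_width: 21.1
finger_force: 0.0
[-2.78202325e-01  3.35936813e-01 -1.26024644e-01  1.09661039e+00
 -5.70622573e-04  2.66633242e+00]
[[ 6.05734e+02 -1.30734e+02 -5.60000e-02 -4.86000e-01]
 [ 6.09970e+02 -1.10755e+02 -8.70000e-02 -1.97000e-01]
 [ 6.00238e+02 -1.30397e+02  6.80000e-02 -7.84000e-01]]
[-3.10370e+01 -1.51398e+02 -8.00000e-03]
[-2.77650e+01 -1.31238e+02 -3.90000e-02]
[-3.65430e+01 -1.51325e+02  1.16000e-01]
```

```bash
python3 -m crank '[[[0,0,0],[0,0,-6.9]],[[0,0,0],[0,0,-6.9]],[[0,0,0],[0,0,-6.9]],[[0,0,0],[0,0,-6.9]],[[0,0,0],[0,0,-6.9]],[[0,0,0],[0,0,-6.9]],[[0,0,0],[0,0,-6.9]],[[0,0,0],[0,0,-6.9]]]' 0.85;  python3 -m crank '[[[0,0,0],[0,0,-6.9]],[[0,0,0],[0,0,-6.9]],[[0,0,0],[0,0,-6.9]],[[-26,21.8,0],[0,0,0]],[[-26,21.8,0],[0,0,0]],[[-26,21.8,0],[0,0,0]],[[0,0,0],[0,0,0]],[[0,0,0],[0,0,0]]]';python3 - <<'E'
from h import *
D=(644,19,-.048);F=fit_unit('blue_unit',(606,-133,-.048));print(F)
for p in F:print(todock(D,p))
im=vision.get_image('scene')[150:330,150:390];cv2.imwrite('pics/s2.png',cv2.resize(im,None,fx=3,fy=3)[:,:,::-1])
E
```

```text
clock: 7.7
position: [533.3, -150.5, 126.7]
eef_rot: [-3.139, 0.0, 1.158]
force: [-0.0, 0.3, 0.8]
grip_width: 12.8
finger_force: 0.0
clock: 8.37
position: [595.1, -233.2, 125.9]
eef_rot: [-3.139, -0.001, 1.513]
force: [-0.5, -0.3, 0.1]
grip_width: 12.9
finger_force: 0.0
[[ 6.06178e+02 -1.30603e+02 -3.60000e-02 -6.71000e-01]
 [ 6.08621e+02 -1.07375e+02 -6.70000e-02 -6.46000e-01]
 [ 6.01475e+02 -1.30468e+02  1.25000e-01 -7.11000e-01]]
[-3.06000e+01 -1.51245e+02  1.20000e-02]
[-2.92750e+01 -1.27927e+02 -1.90000e-02]
[ -35.304 -151.336    0.173]
```

View pics/s2.png

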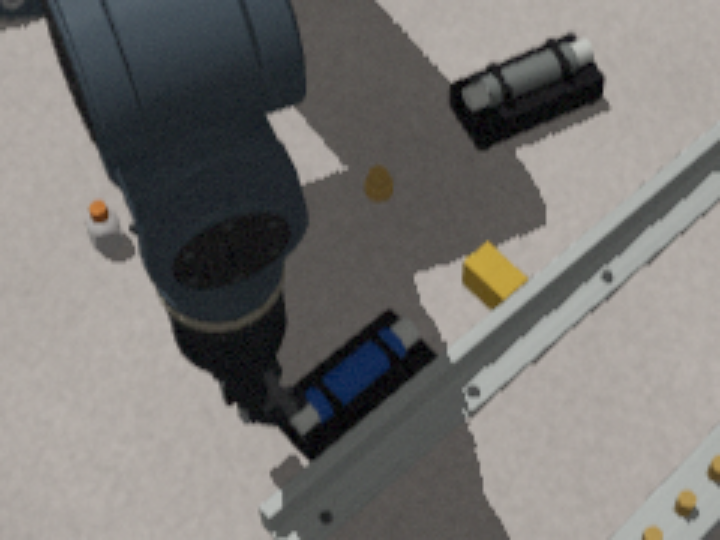

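The unit lies along the rail, and the hand stands off its far end at crop (255,410). I'll go down and push along the rail.

```bash
python3 -m crank '[[[0,4,10],[0,0,-0.6]],[[0,0,22],[0,0,0]],[[0,0,22],[0,0,0]],[[0,0,22],[0,0,0]],[[0,0,18],[0,0,0]],[[0,0,12],[0,0,0]],[[0,0,7],[0,0,0]],[[0,0,2],[0,0,0]]]'; python3 -m crank '[[[6,0,0],[0,0,0]],[[8,0,0],[0,0,0]],[[8,0,0],[0,0,0]],[[8,0,0],[0,0,0]],[[8,0,0],[0,0,0]],[[8,0,0],[0,0,0]],[[8,0,0],[0,0,0]],[[4,0,0],[0,0,0]]]'
```

```text
clock: 9.28
position: [598.2, -232.1, 11.7]
eef_rot: [-3.14, -0.001, 1.528]
force: [0.0, -0.1, 0.2]
grip_width: 13.0
finger_force: 0.0
clock: 9.95
position: [602.2, -174.3, 14.2]
eef_rot: [3.14, 0.001, 1.528]
force: [-0.5, -7.1, 3.5]
grip_width: 13.0
finger_force: 3.1
```

```bash
python3 -m crank '[[[5,0,0],[0,0,0]],[[5,0,0],[0,0,0]],[[5,0,0],[0,0,0]],[[5,0,0],[0,0,0]],[[5,0,0],[0,0,0]],[[4,0,0],[0,0,0]],[[2,0,0],[0,0,0]],[[1,0,0],[0,0,0]]]'; python3 -m crank '[[[1,0,0],[0,0,0]],[[1,0,0],[0,0,0]],[[1,0,0],[0,0,0]],[[1,0,0],[0,0,0]],[[0,0,0],[0,0,0]],[[0,0,0],[0,0,0]],[[0,0,0],[0,0,0]],[[0,0,0],[0,0,0]]]'
```

```text
clock: 10.62
position: [603.6, -143.1, 14.2]
eef_rot: [3.14, 0.002, 1.528]
force: [0.2, -6.3, 4.4]
grip_width: 13.1
finger_force: 3.3
clock: 11.28
position: [603.8, -139.3, 14.2]
eef_rot: [3.14, 0.001, 1.527]
force: [-0.3, -5.6, 4.5]
grip_width: 12.9
finger_force: 2.8
```

```bash
python3 -m crank '[[[1,0,0],[0,0,0]],[[1,0,0],[0,0,0]],[[1,0,0],[0,0,0]],[[1,0,0],[0,0,0]],[[0,0,0],[0,0,0]],[[0,0,0],[0,0,0]],[[0,0,0],[0,0,0]],[[0,0,0],[0,0,0]]]'; python3 -m crank '[[[1,0,0],[0,0,0]],[[1,0,0],[0,0,0]],[[0,0,0],[0,0,0]],[[0,0,0],[0,0,0]],[[0,0,0],[0,0,0]],[[0,0,0],[0,0,0]],[[0,0,0],[0,0,0]],[[0,0,0],[0,0,0]]]'
```

```text
clock: 11.95
position: [603.9, -135.5, 14.2]
eef_rot: [3.14, 0.002, 1.527]
force: [-0.3, -6.4, 4.5]
grip_width: 13.2
finger_force: 3.3
clock: 12.62
position: [603.9, -135.4, 14.3]
eef_rot: [3.14, 0.005, 1.526]
force: [-0.9, -14.8, 4.3]
grip_width: 12.7
finger_force: 7.8
```

Contact with the stop block: the force jumped to 15 N and motion stopped at the predicted spot. I'll back off, lift and check.

```bash
python3 -m crank '[[[-6,0,0],[0,0,0]],[[-14,0,0],[0,0,0]],[[-20,0,0],[0,0,0]],[[0,0,-25],[0,0,0]],[[0,0,-35],[0,0,0]],[[0,0,-35],[0,0,0]],[[0,-10,-30],[0,0,6.9]],[[0,-10,0],[0,0,6.9]]]'; python3 -m crank '[[[-36,-15,0],[0,0,6.9]],[[-36,-15,0],[0,0,6.9]],[[-36,-15,0],[0,0,6.9]],[[-36,-15,0],[0,0,6.9]],[[-15,-15,0],[0,0,6.9]],[[0,0,0],[0,0,6.9]],[[0,0,0],[0,0,6.9]],[[0,0,0],[0,0,6.9]]]' 0; python3 - <<'E'
from h import *
D=(644,19,-.048);F=fit_unit('blue_unit',(610,-57,-.048));print(F)
for p in F:print(todock(D,p))
im=vision.get_image('scene')[150:330,150:390];cv2.imwrite('pics/s3.png',cv2.resize(im,None,fx=3,fy=3)[:,:,::-1])
im=vision.get_image('top')[120:260,180:380];cv2.imwrite('pics/t3.png',cv2.resize(im,None,fx=4,fy=4)[:,:,::-1])
for l in('grey_unit','coupling','jar','vial'):
    print(l,[(np.round(d['conf'],2),ray('top',d['point'],0).round()[:2]) for d in pinpoint('top',l)[:1]])
E
```

```text
clock: 13.28
position: [584.6, -171.8, 144.4]
eef_rot: [3.133, -0.001, 1.282]
force: [0.2, 0.3, 0.7]
grip_width: 13.1
finger_force: 0.0
clock: 13.95
position: [442.8, -272.4, 138.5]
eef_rot: [-3.141, -0.001, 0.317]
force: [0.1, 0.1, 0.8]
grip_width: 85.2
finger_force: 0.0
[[ 6.08921e+02 -5.83710e+01 -4.70000e-02 -8.43000e-01]
 [ 6.10334e+02 -5.80480e+01 -3.30000e-02 -9.03000e-01]
 [ 6.03029e+02 -5.55060e+01  4.20000e-02 -8.05000e-01]]
[-3.1326e+01 -7.8965e+01  1.0000e-03]
[-2.9930e+01 -7.8575e+01  1.5000e-02]
[-37.349 -76.386   0.09 ]
grey_unit [(np.float64(0.71), array([504., 190.]))]
coupling [(np.float64(0.43), array([475.,  36.]))]
jar [(np.float64(0.62), array([ 441., -475.]))]
vial []
```

View pics/s3.png

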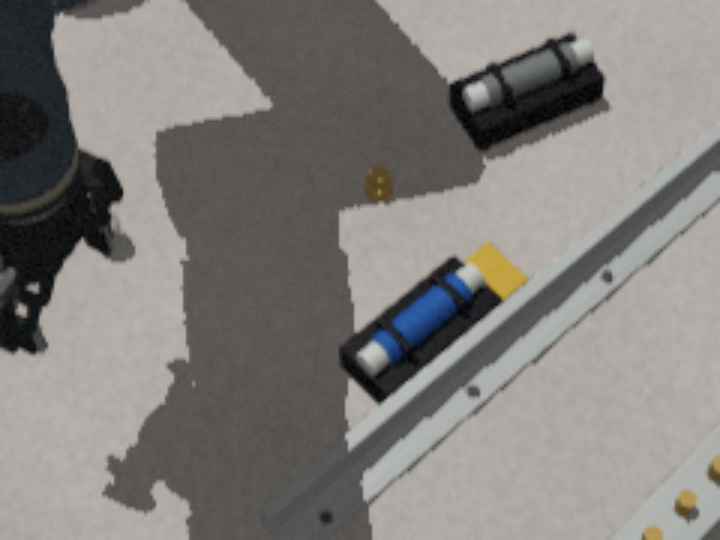

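View pics/t3.png

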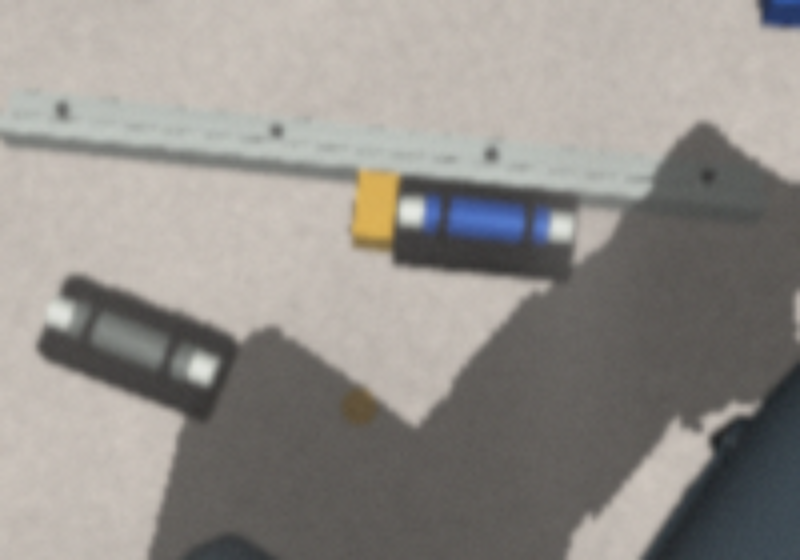

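Both views show the unit flush on the rail (parallel edges) and against the yellow block, and the other things are undisturbed. There's plenty of time, so I'll give it a light squaring push onto the rail as proof by contact.

```bash
python3 -m crank '[[[0,0,0],[0,0,6.97]],[[0,0,0],[0,0,6.97]],[[0,0,0],[0,0,6.97]],[[10,-35.9,0],[0,0,0]],[[10,-35.9,0],[0,0,0]],[[10,-35.9,0],[0,0,0]],[[10,-35.9,0],[0,0,0]],[[10,-35.9,0],[0,0,0]]]' 0; python3 -m crank '[[[30,-35.9,0],[0,0,0]],[[0,0,10],[0,0,0]],[[0,0,30],[0,0,0]],[[0,0,30],[0,0,0]],[[0,0,30],[0,0,0]],[[0,0,18],[0,0,0]],[[0,0,8],[0,0,0]],[[0,0,2],[0,0,0]]]'
```

```text
clock: 15.12
position: [501.2, -93.2, 138.4]
eef_rot: [-3.141, -0.0, -0.041]
force: [1.1, -0.7, 0.7]
grip_width: 85.8
finger_force: 0.0
clock: 15.78
position: [528.0, -63.9, 8.9]
eef_rot: [-3.141, 0.003, -0.041]
force: [-0.1, 0.5, 0.4]
grip_width: 85.3
finger_force: 0.0
```

```bash
python3 -m crank '[[[6,0,0],[0,0,0.4]],[[8,0,0],[0,0,0]],[[8,0,0],[0,0,0]],[[6,0,0],[0,0,0]],[[4,0,0],[0,0,0]],[[2,0,0],[0,0,0]],[[1,0,0],[0,0,0]],[[1,0,0],[0,0,0]]]'; python3 -m crank '[[[1,0,0],[0,0,0]],[[1,0,0],[0,0,0]],[[1,0,0],[0,0,0]],[[1,0,0],[0,0,0]],[[0,0,0],[0,0,0]],[[0,0,0],[0,0,0]],[[0,0,0],[0,0,0]],[[0,0,0],[0,0,0]]]'
```

```text
clock: 16.45
position: [564.8, -65.7, 10.3]
eef_rot: [-3.141, 0.0, -0.049]
force: [0.1, -0.8, -0.2]
grip_width: 85.5
finger_force: 0.0
clock: 17.12
position: [566.8, -65.7, 10.1]
eef_rot: [-3.141, 0.003, -0.049]
force: [-7.1, 0.3, 5.6]
grip_width: 85.6
finger_force: 3.6
```

```bash
python3 -m crank '[[[-5,0,0],[0,0,0]],[[-12,0,0],[0,0,0]],[[-18,0,0],[0,0,0]],[[0,0,-20],[0,0,0]],[[0,0,-35],[0,0,0]],[[0,0,-38],[0,0,0]],[[0,0,-38],[0,0,0]],[[0,0,-20],[0,0,0]]]'; python3 -m crank '[[[-20,30,0],[0,0,0]],[[-25,33,0],[0,0,0]],[[-25,33,0],[0,0,0]],[[-25,33,0],[0,0,0]],[[-20,30,0],[0,0,0]],[[0,0,0],[0,0,0]],[[0,0,0],[0,0,0]],[[0,0,0],[0,0,0]]]'; python3 - <<'E'
from h import *
D=(644,19,-.048);F=fit_unit('blue_unit',(610,-57,-.048));print(F)
for p in F:print(todock(D,p))
im=vision.get_image('top')[120:260,180:380];cv2.imwrite('pics/t4.png',cv2.resize(im,None,fx=4,fy=4)[:,:,::-1])
E
```

```text
clock: 17.78
position: [535.2, -64.4, 165.7]
eef_rot: [3.141, -0.005, -0.049]
force: [0.6, 0.6, -0.4]
grip_width: 85.4
finger_force: 0.0
clock: 18.45
position: [411.5, -217.6, 161.5]
eef_rot: [-3.142, -0.001, -0.05]
force: [0.2, 0.7, -0.9]
grip_width: 85.5
finger_force: 0.0
[[ 6.02982e+02 -5.52290e+01  3.80000e-02 -7.84000e-01]
 [ 6.02982e+02 -5.52290e+01  3.80000e-02 -7.84000e-01]]
[-37.409 -76.112   0.086]
[-37.409 -76.112   0.086]
```

View pics/t4.png

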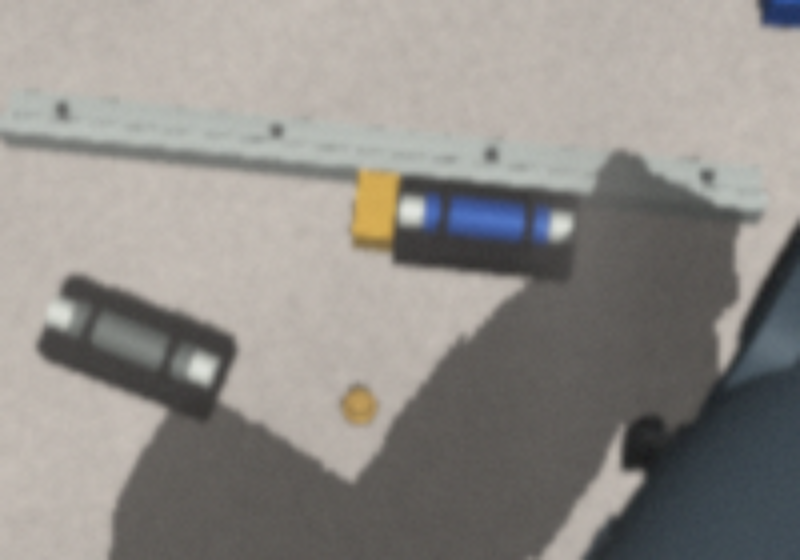

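The picture matches the last one: the unit is flush on the rail and against the block (crop 393–575, 180–280). The grey unit and coupling haven't moved, and the robot is clear. The odd fit comes from the scene camera alone, where the rail hides part of the unit.

```bash
python3 -c "
from cell import arm
print(arm.finish_job())"
```

```text
the job is handed in; nothing more can be done
None
```

The blue-tube unit is flush against the rail with its end on the stop block; both contacts were felt in the wrist force. Everything else I could see stayed put, the robot is clear, and the job was handed in at about 19 s with no verdict returned.

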